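# Swing a wall up to the set angle in a corner jig and hold it for clamping

### The arm

A 7-joint arm with a two-finger parallel gripper is mounted at the origin on a cart in front of the work surface, level with it; the furniture and walls round the work are solid. World frame = base frame: x ahead of the robot, y to its left, z up, the work surface at z = 0. Lengths are in m, angles in rad, forces in N, time in s.
With the tool pointing down it reaches from about 0.35 to 0.9 m from the base axis. Payload 8.1 kg.
Tool frame: the origin (TCP) lies at the very end of the fingers, on their centre line; the grasp point (between the pads) lies 19 mm behind it (arm.tcp_to_grasp is the z of the grasp point in the tool frame, in m); z points along the fingers, y is the line along which they close (so a half turn about z gives the same grasp; the last joint's range is limited). The gripper opens to 92 mm and grips with 3 to 60 N. Pads are 19 mm wide; open, the fingers measure 130 mm over their backs; the gripper's body (75 mm by 190 mm) begins 47 mm behind the grasp point.
Start: joints at [-1.304, 0.434, 0.025, 1.573, -0.012, 1.134, -0.075], TCP at [0.226, 0.583, 0.227] pointing down, gripper open.
Joint ranges: [-2.62, 2.62], [-0.44, 2.09], [-1.27, 1.32], [0.08, 2.57], [-1.32, 4.46], [0.12, 2], [-2.74, 2.74]. Speed limits (rad/s): [2.22, 2.22, 3.01, 3.01, 3.14, 3.14, 3.14].

### API

Orientations are given as a rotation vector (axis times angle).
In Python, from cell import readout, vision, sign_off, arm gives the robot as it stands. The module is installed in compiled form; this text tells all that it offers.
- The arm moves only by the shell command python3 -m creep 'ROWS' [FORCE]. ROWS is JSON, a list of rows, each a list of 5 numbers: the shift along the tool's x, y, z in units of 4 cm (1.0 is 4 cm), then the turn about the tool's z in units of 4 degrees (1.0 is 4 degrees), then the opening, from 0 (shut) to 1 (fully open). A call has 1 to 12 rows; each row shifts and turns the commanded pose from where the row before left it, along the tool's axes as they then stand; what a row does not reach is not made up. A row lasts 1/8 s, in which the tool goes at most 62.5 mm and 10.7 degrees, less where a joint would pass 70% of its speed; a pose out of reach is approached as far as the arm can. A call with a number of a shift or a turn outside -1 to 1 is refused whole. A call with a gripper value outside its range is refused whole. The fingers move at their own pace and stop on an object; FORCE is the grip in N (left out, the last holds). Time passes only in rows, so rows that do not move let the fingers close. It gives the time, the measured TCP pose, the force, the opening and the grip force at its end, in the units of the state.
- readout.observe(): the state, without advancing time (a new reading comes with each control period).
- vision.get_image(name): name is "scene" or "side" or "wrist"; returns a dict with "pixels" (420x560x3 uint8, blue, green, red), "z_map" (420x560 float32, m along the optical axis (not along the pixel's ray), 0 where there is no reading), "camera_matrix" (3x3 intrinsics, pixels), "position" and "rotation" of the camera in the world. Camera axes: x right, y up, looking along -z (the intrinsics and any distortion apply to the point x, -y, -z); pixel columns grow to the right and rows downward; lengths in m; the calibration is good to about 2 mm. A picture is of the moment at which its call begins.
- sign_off(): hands the job in; it is judged then, once.
The state is a dict: "clock": time; "joints": joint angles; "dq": joint speeds; "joint_efforts": joint torques, N m; "position": TCP position; "ee_rot": TCP orientation; "force": force on the tool from outside, world axes, zero at the start; "ft_torque": the same for the moment, N m; "width": opening from 0.0 (shut) to 1.0 (fully open); "gripper_force": force on a finger pad.
Only numpy, scipy, OpenCV 4.12 (cv2) and the standard library are available. Lean on these libraries where they do the work, as an engineer would, in place of code of your own. Each camera call takes 0.05 s, during which the arm holds its last target. There are 200 camera calls.

### The job

This corner-gluing jig for model walls has to be set up for the next wedge-shaped shop. Turn the turn button on its right-hand rail until the nose points at the brass pin, which frees the hinged leaf; then lift the leaf by its bar handle until its pointer stands at the index tab on the quadrant, not swinging it well past (more than 7 degrees too far crushes the mitred edges), and finish while still holding it there, so that I can tighten the wing nut. Leave the index tab, the brass weight on the other wall and the things around the jig as they are.

Things in the scene. Friction and masses are not known exactly. Their poses are not given: they have to be found in the camera images.
- jig: Plywood corner-gluing jig, 164x290 mm (x by y), fixed. Origin on the table below the middle of the hinge line; x along the hinge, away from the robot, y left, z up (turned by its yaw). Hinge axis at y 0, z 28 mm, level with the tops of the bed (left) and flat leaf (right, to y -150). Walls on both, 5 mm thick. Aluminium quadrant, radius 112, at x -86. Right rail: y -160 to -191, top z 24.
- leaf (a joint): Leaf angle, rad: 0 flat, growing as its free right edge is lifted up and over to the left about the hinge axis; limit 1.6. It turns freely and falls flat when let go (about 0.42 kg, 3 N at the handle). It cannot rise while the turn button's nose lies over its edge.
- leaf_handle (a point): Middle of the leaf's steel bar handle: round bar 10 mm thick, 82 mm long, parallel to the hinge axis, 38 mm above the leaf's top (bar axis). With the leaf flat: jig x -17, y -122, z 66 mm, so 122 mm out from and 38 mm above the hinge axis. It turns with the leaf, which runs on 28 mm beyond it.
- leaf_pointer (a point): Tip of the dark pointer on the leaf, in front of the quadrant, 106 mm from the hinge axis (jig x = -89, y = -106, z = 28 mm when flat), in the plane of the leaf's top.
- index (a joint): Setting of the index tab: the leaf angle to reach, rad, same zero and direction as joint leaf; between 0.6 and 1.15. It is stiff and stays where it is set; do not touch it.
- index_tip (a point): Point of the dark index tab on the quadrant's rim, 106 mm from the hinge axis; the leaf's pointer tip meets it when the leaf angle equals the index. Its frame turns with the tab: x along jig x, y towards the hinge axis, z the way the leaf rises.
- turn_button (a joint): Turn button's angle about its upright axis, rad: 0 with its nose over the leaf's edge (along jig +y), growing counter-clockwise from above; 1.571 with the nose along jig -x, at the brass pin. Stops at 0 and 1.85; starts between 0.2 and 0.6; light friction (0.04 N m) holds it where it is left.
- button_grip (a point): On the turn button's axis, at a height to pinch its upright wing: jig x 48, y -172, z 55 mm. Wing 9 mm thick, 30 mm long (along the nose), 35 to 65 mm above the table; nose below it 12 mm wide, reaching 35 mm from the axis, 29 to 35 mm above the table. Its frame turns with the button, y along the nose.
- release_mark (a point): Brass pin, 7 mm across, in the top of the right-hand rail at jig x = 6, y = -172 mm: where the nose must point.
- brass_weight_mid (a point): Centre (half-way up) of a turned brass weight, 27 mm across, 43 mm high, standing on the wall on the fixed bed; it stays there.
- sanding_block_mid (a point): Centre of a cork sanding block, 36x66x23 mm, lying left of the jig; leave it.
- super_glue_mid (a point): Centre of a small upright glue bottle, 21 mm across, 61 mm high, behind the jig; leave it.
- paint_jar_mid (a point): Centre of a small pot with a black cap, 35 mm across, 38 mm high, right of the jig; leave it.

How it is judged:
On the way, in this order (a step that is already met when the one before it is completed fails the run):
1. The turn button's nose points at the brass pin (within 12 degrees) while the leaf still lies flat (value of joint turn_button between 1.361 and 1.781 rad and value of joint leaf below 0.05 rad), for 0.2 s.
2. The leaf has been lifted at least 17 degrees and is held by the gripper (value of joint leaf above 0.3 rad and contact force between the fingers and leaf above 0.5 N), for 0.2 s.
At the end, for the whole second after the job is handed in: Leaf's pointer still and within 6.3 mm (3.4 degrees) of the index tab, gripper pressing on the leaf with over 0.5 N; nose at the pin within 14 degrees; index shifted under 6 mm, brass weight under 12 mm, sanding block, glue bottle and pot under 20 mm (z of leaf_pointer in the frame of index_tip between -0.0063 and 0.0063 m and velocity of joint leaf between -0.05 and 0.05 rad/s and contact force between the fingers and leaf above 0.5 N and value of joint turn_button between 1.321 and 1.821 rad and distance of index_tip from where it was at the start of the episode below 0.006 m and distance of brass_weight_mid from where it was at the start of the episode below 0.012 m and distance of each of sanding_block_mid, super_glue_mid, paint_jar_mid from where it was at the start of the episode below 0.02 m); the arm keeps its last pose, push and grip.
It fails at once if The leaf is swung more than 7 degrees past the index (z of leaf_pointer in the frame of index_tip above 0.0129 m).
It fails at once if The brass weight is knocked off its wall or shifted by more than 15 mm (distance of brass_weight_mid from where it was at the start of the episode above 0.015 m).
It fails at once if A thing beside the jig is shifted by more than 30 mm (distance of any of sanding_block_mid, super_glue_mid, paint_jar_mid from where it was at the start of the episode above 0.03 m).
It fails at once if The index tab is shifted (distance of index_tip from where it was at the start of the episode above 0.008 m).
It also fails if it takes over 48 s, if anything falls off the work surface, if the arm or the gripper's body presses on something with over 40 N, if the wrist force passes 120 N, or if a joint passes its speed limit or range.

## Working session

There is one attempt and no reset: what is moved stays moved. The work goes in short steps, Python scripts to look and compute and a shell command to move; the robot and the scene stay as the last step left them, time stands still between calls to the robot, and variables do not carry over. Pictures are saved under pics/ and viewed, at most 10 in all, crops included, and the job is handed in when it is done.

```bash
mkdir -p pics; cat > h.py <<'E'
import numpy as np, cv2
from cell import readout, vision, sign_off, arm
from scipy.spatial.transform import Rotation as R
def snap(n,fn):
    im=vision.get_image(n); cv2.imwrite('pics/'+fn+'.png',im['pixels']); np.save('pics/'+fn+'.npy',im,allow_pickle=True); return im
def load(fn): return np.load('pics/'+fn+'.npy',allow_pickle=True).item()
def rot(im):
    r=np.array(im['rotation']); return r if r.shape==(3,3) else R.from_rotvec(r).as_matrix()
def p3(im,u,v,z=None):
    K=np.array(im['camera_matrix']); d=np.array([(u-K[0,2])/K[0,0],-(v-K[1,2])/K[1,1],-1.])
    C=np.array(im['position'])
    if z is None: return C+rot(im)@(d*np.median(im['z_map'][v-1:v+2,u-1:u+2]))
    w=rot(im)@d; return C+w*(z-C[2])/w[2]
def proj(im,P):
    c=rot(im).T@(np.array(P)-np.array(im['position'])); K=np.array(im['camera_matrix'])
    return K[0,0]*c[0]/-c[2]+K[0,2], K[1,1]*-c[1]/-c[2]+K[1,2]
E
python3 - <<'E'
from h import *
for n in('scene','side'):
    im=snap(n,n+'0'); print(n,{k:v for k,v in im.items() if k not in('pixels','z_map')})
print(readout.observe(),arm.tcp_to_grasp)
E
```

```text
scene {'camera_matrix': array([[513.36134398,   0.        , 276.84455961],
       [  0.        , 513.36134398, 215.1464941 ],
       [  0.        ,   0.        ,   1.        ]]), 'position': array([-0.09183843,  0.58091683,  0.54876839]), 'rotation': array([ 0.54320077, -1.17298094, -1.99236444])}
side {'camera_matrix': array([[541.62212314,   0.        , 279.05630592],
       [  0.        , 541.62212314, 207.9127261 ],
       [  0.        ,   0.        ,   1.        ]]), 'position': array([ 0.42742497, -0.95838803,  0.79197511]), 'rotation': array([ 0.94260223, -0.05485402, -0.10134224])}
{'clock': 0.1, 'joints': array([-1.30358463,  0.43513133,  0.02496757,  1.5739793 , -0.01161809,
        1.13400972, -0.07511539]), 'dq': array([-0.00051418,  0.00027636,  0.00161616, -0.00147632,  0.00053248,
       -0.000228  ,  0.00016865]), 'joint_efforts': array([ 2.47585922e-03, -6.69122887e+01,  9.87821706e-01, -3.15148079e+01,
       -6.04988309e-02,  3.74541362e-02,  4.99267639e-05]), 'position': array([0.22577734, 0.58231325, 0.2260474 ]), 'ee_rot': array([-5.77700804e-01, -3.08786806e+00,  2.15914446e-03]), 'force': array([0.45220065, 0.02461763, 0.66093368]), 'ft_torque': array([-0.03907859,  0.03230749,  0.05712934]), 'gripper_force': 0.0, 'width': 1.0013447639813922} -0.0188
```

View pics/scene0.png

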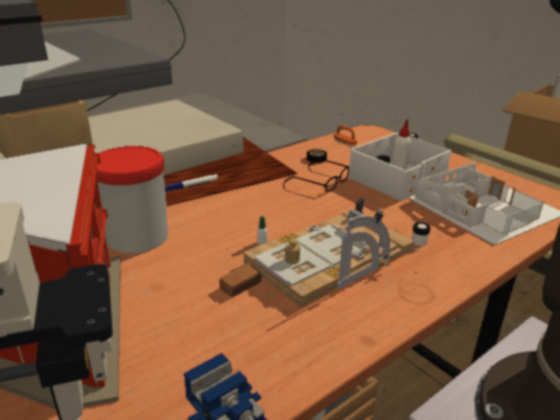

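View pics/side0.png

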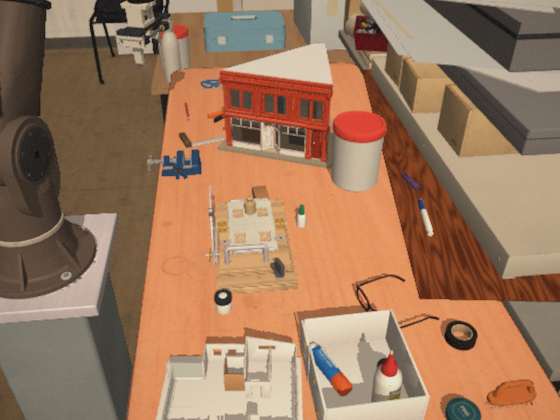

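The jig is at about (335,255) in the scene view and (250,245) in the side view. The button is at (278,268) in the side view, the pot at (223,300) and the glue at (301,215). I'll enlarge both.

```bash
python3 - <<'E'
from h import *
a=load('side0')['pixels'][175:320,190:320]; b=load('scene0')['pixels'][185:310,235:435]
a=cv2.resize(a,None,fx=4,fy=4,interpolation=cv2.INTER_CUBIC); b=cv2.resize(b,None,fx=4,fy=4,interpolation=cv2.INTER_CUBIC)
cv2.imwrite('pics/a.png',a);cv2.imwrite('pics/b.png',b)
E
```

```text
(no output)
```

View pics/a.png

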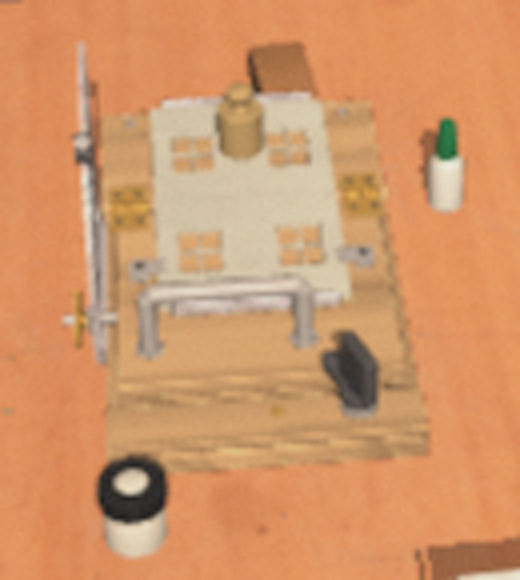

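View pics/b.png

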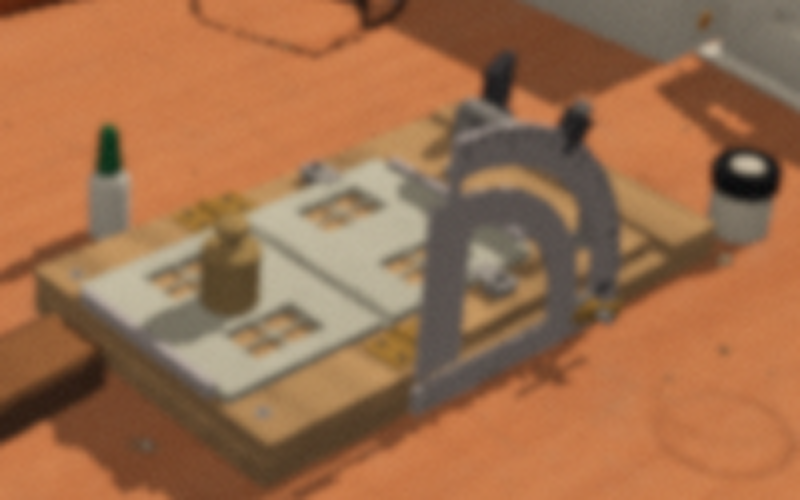

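Side crop: handle bar from (150,292) to (305,283), pin at (278,411), bed corners at (105,118) and (375,103), button wing near (360,370), index tab at (83,150). Scene crop: index tab at (577,125), bed corners at (38,265) and (272,440). I'll fit the jig pose to these.

```bash
cat > fit.py <<'E'
from h import *
from scipy.optimize import least_squares
S,C=load('side0'),load('scene0')
A=lambda u,v:(190+u/4,175+v/4); B=lambda u,v:(235+u/4,185+v/4)
obs=[(S,A(148,293),(-58,-122,66)),(S,A(307,284),(24,-122,66)),(S,A(278,411),(6,-172,26)),(S,A(105,118),(-82,99,28)),(S,A(375,103),(82,99,28)),(S,A(430,433),(82,-191,24)),
(C,B(38,265),(82,99,28)),(C,B(272,440),(-82,99,28)),(C,B(720,235),(82-164,-191,24))][:8]
def W(p,q):
    q=np.array(q)/1e3;c,s=np.cos(p[2]),np.sin(p[2]);return np.array([p[0]+c*q[0]-s*q[1],p[1]+s*q[0]+c*q[1],q[2]])
f=lambda p:np.concatenate([np.subtract(proj(i,W(p,q)),m) for i,m,q in obs])
if __name__=='__main__':
    r=least_squares(f,[.5,0.1,0],loss='soft_l1'); print(r.x,r.fun.reshape(-1,2).round(1))
    np.save('pose.npy',r.x); p=r.x
    for n,q in dict(handle=(-17,-122,66),grip=(48,-172,55),pin=(6,-172,24)).items(): print(n,W(p,q).round(4))
    for i,m,n in((S,A(83,150),'s'),(C,B(575,130),'c')):
        best=min((np.hypot(*np.subtract(proj(i,W(p,(-89,-110*np.cos(t),28+110*np.sin(t)))),m)),t) for t in np.arange(.3,1.5,.005)); print(n,best)
    for u,v in((360,340),(362,370),(345,380)): 
        m=A(u,v);print(p3(S,round(m[0]),round(m[1])).round(3))
E
python3 fit.py
```

```text
[ 0.47540858  0.02461874 -0.00733751] [[-0.4  1.3]
 [-0.5  1. ]
 [ 0.2  0.6]
 [-1.  -1.1]
 [-1.4 -1.2]
 [ 0.3 -0.4]
 [-0.6 -1.3]
 [-0.5 -1.1]]
handle [ 0.4575 -0.0973  0.066 ]
grip [ 0.5221 -0.1477  0.055 ]
pin [ 0.4801 -0.1474  0.024 ]
s (np.float64(1.0811771256156653), np.float64(0.9750000000000005))
c (np.float64(0.031804679262715574), np.float64(0.9600000000000006))
[ 0.523 -0.137  0.062]
[ 0.521 -0.152  0.055]
[ 0.515 -0.137  0.036]
```

```bash
python3 - <<'E'
from h import *
# max-height grid from both cameras (5 cm cells)
G={}
for n in('side0','scene0'):
    im=load(n);K=im['camera_matrix'];z=im['z_map'];v,u=np.mgrid[0:420,0:560]
    d=np.stack([(u-K[0,2])/K[0,0]*z,-(v-K[1,2])/K[1,1]*z,-z],-1)[z>0]
    P=d@rot(im).T+im['position']
    for x,y,h in P:
        if .1<x<.9 and -.35<y<.8 and h<.6:
            k=(int(x//.05),int(y//.05)); G.setdefault(k,[]).append(h)
print('y\\x',*[f'{i*5:4d}' for i in range(2,18)])
for j in range(15,-8,-1): print(f'{j*5:4d}',*[f'{int(100*np.percentile(G[(i,j)],97)):4d}' if (i,j) in G else '   .' for i in range(2,18)])
M=R.from_rotvec(readout.observe()['ee_rot']).as_matrix();print(M.round(3))
E
```

```text
y\x   10   15   20   25   30   35   40   45   50   55   60   65   70   75   80   85
  75    .    .    0    0    0    0    0    .    .    .    .    .    .    .    0    0
  70    .    .    0    0    0    0    0    .    .    .    .    .    .    0    0    0
  65    .    .   33   33    0    1    1    .    .    .    .    .    .    0    0    0
  60    .    .   30   33    0    1    1    .    .    .    .   24   24    0    0    0
  55    .   38   39   39    0    0    0    0    0   23   24   24   24    1    .    .
  50    .   38   39    1    1    0    0    0   23   24   24   24   24    1    .    .
  45    .   33   33    0    1    0   23   23   23   24   24   24   24    0    .    .
  40    .    .    0    0    0    0   23   23   23   23   24   24   24    .    .    0
  35    .    .    3    4    4    0    0    0   23   23   23   24   23    .    .    0
  30    .    .    3    4    4    4    0    0    0    0   23   23   23   17    .    0
  25    .    .    0    0    0    0    0    0    0    0    0   15   17   17   17    0
  20    .    .    0    0    0    0    0    1    2    0    0   16   17   17   17  
[... 311 characters left out ...]
 4    2    0    0    0    0    2
  -5    1    0    0    0    0   12    3    3    3    1    0    0    0    0    0    2
 -10    1    0    0    0    0    8    7    7    4    1    0    0    0    0    0    0
 -15    0    0    0    0    0    2    2    3    6    2    0    0    0    0    0    0
 -20    0    0    0    0    0    3    3    2    5    1    0    2    2    1    0    0
 -25    .    .    0    0    0    3    3    0    0    0    0    3    0    0    0    0
 -30    .    .    0    0    0    0    0    0    0    0    0    3    2    2    1    0
 -35    .    .    0    0    0    4    6    6    7    7    7    7    7    0    2    1
[[-0.932  0.362 -0.   ]
 [ 0.362  0.932 -0.001]
 [-0.    -0.001 -1.   ]]
```

```bash
python3 -m creep '[[0,0,-1,1,0.4],[0,0,-1,1,0.4],[0,0,0,1,0.4],[0,0,0,1,0.4],[0,0,0,1,0.4],[0,0,0,1,0.4],[0,0,0,1,0.4],[0,0,0,1,0.4],[0,0,0,1,0.4],[0,0,0,1,0.4]]'; python3 -m creep '[[-0.93,-0.14,0,0,0.4],[-0.93,-0.14,0,0,0.4],[-0.93,-0.14,0,0,0.4],[-0.93,-0.14,0,0,0.4],[-0.93,-0.14,0,0,0.4],[-0.93,-0.14,0,0,0.4],[-0.93,-0.14,0,0,0.4],[-0.93,-0.14,0,0,0.4],[0,0,0,0,0.4]]'
```

```text
clock: 1.35
position: [0.2258, 0.5825, 0.3062]
ee_rot: [1.602, 2.702, -0.002]
force: [0.3, -0.5, -0.6]
width: 0.403
gripper_force: 0.0
clock: 2.48
position: [0.3311, 0.2977, 0.3068]
ee_rot: [1.605, 2.7, -0.0]
force: [-0.7, -0.1, -0.4]
width: 0.4
gripper_force: 0.0
```

```bash
python3 -m creep '[[-1,-0.1,0,0,0.4],[-1,-0.1,0,0,0.4],[-1,-0.1,0,0,0.4],[-1,-0.1,0,0,0.4],[-1,-0.1,0,0,0.4],[-1,-0.1,0,0,0.4],[-1,-0.1,0,0,0.4],[-1,-0.1,0,0,0.4],[-1,-0.1,0.6,0,0.4],[-1,-0.1,0.6,0,0.4],[-1,-0.1,0.6,0,0.4],[-1,-0.1,0.6,0,0.4]]';python3 -m creep '[[0,0,0,0,0.4],[0,0,0,0,0.4]]'
python3 - <<'E'
from h import *
im=snap('wrist','w1');print(im['position'],im['rotation']);p=np.load('pose.npy')
from fit import W
for q in((48,-172,65),(6,-172,24),(-58,-122,71),(24,-122,71)): print(np.round(proj(im,W(p,q))))
E
```

```text
clock: 3.98
position: [0.5203, -0.1433, 0.2095]
ee_rot: [-1.597, -2.705, -0.0]
force: [0.0, 0.3, -0.4]
width: 0.404
gripper_force: 0.0
clock: 4.22
position: [0.5195, -0.1423, 0.2105]
ee_rot: [-1.598, -2.704, 0.0]
force: [-0.3, 1.4, -1.0]
width: 0.4
gripper_force: 0.0
[ 0.48444426 -0.08109533  0.36846012] [-0.25878699 -0.06625881  0.50054244]
[280. 200.]
[240. 167.]
[188.  78.]
[284. 133.]
```

View pics/w1.png

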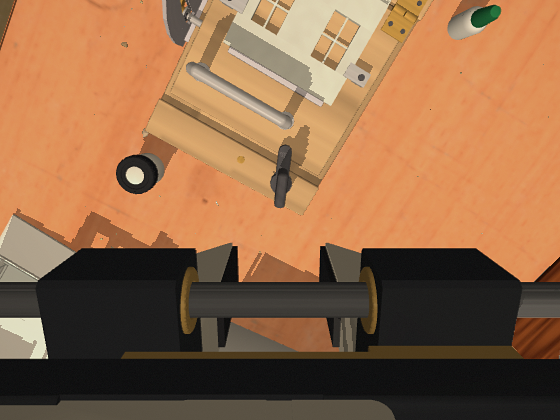

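Wrist view: bar from (190,68) to (289,123), pin at (241,159), wing top between about (287,150) and (280,203), pot at (137,174). The prediction is about 9 px off, so I'll look closer at a crop and refit.

```bash
python3 - <<'E'
from h import *
im=load('w1')
c=cv2.resize(im['pixels'][50:225,140:340],None,fx=4,fy=4,interpolation=cv2.INTER_CUBIC)[:600]; cv2.imwrite('pics/w1c.png',c[:,:800])
c=cv2.resize(im['pixels'][75:225,140:340],None,fx=4,fy=4,interpolation=cv2.INTER_CUBIC); cv2.imwrite('pics/w1c.png',c)
for u,v in((241,163),(280,200),(281,190),(284,170),(285,152),(238,95),(285,120),(194,70)): print(u,v,p3(im,u,v).round(4))
E
```

```text
241 163 [ 0.4795 -0.1431  0.0245]
280 200 [ 0.5225 -0.1475  0.065 ]
281 190 [ 0.5191 -0.1397  0.0649]
284 170 [ 0.5147 -0.1263  0.0494]
285 152 [ 0.5091 -0.1139  0.0347]
238 95 [ 0.4545 -0.09    0.0711]
285 120 [ 0.4945 -0.089   0.07  ]
194 70 [ 0.4177 -0.0899  0.071 ]
```

View pics/w1c.png

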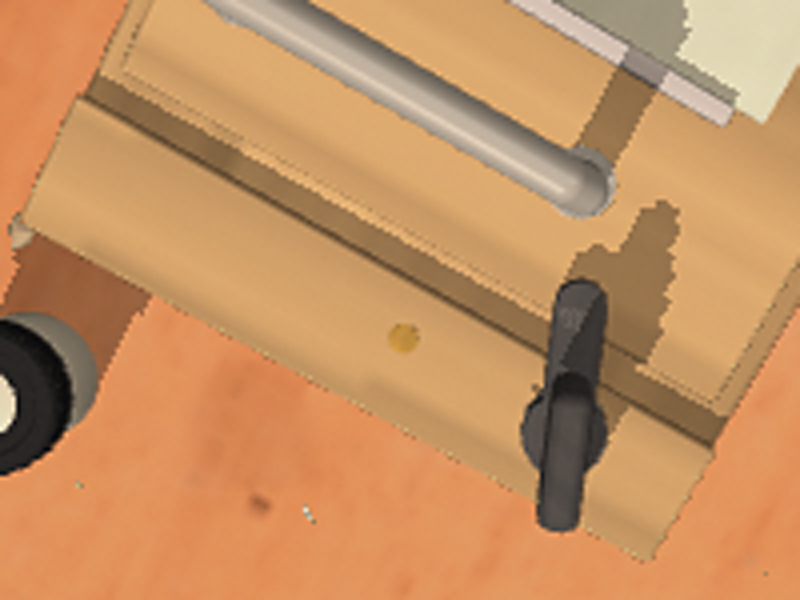

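```bash
python3 - <<'E'
from h import *
im=load('w1'); c=lambda u,v,z:p3(im,140+u/4,75+v/4,z)
print('pin',c(404,338,.025)); a,b=c(572,378,.065),c(558,529,.065); print('wing',a,b,(a+b)/2,np.linalg.norm(a-b))
n=c(580,280,.035);print('nose',n); m=(a+b)/2
print('theta',np.arctan2(*(-(a-b)[:2]*[1,-1])[[0,1]]), np.arctan2(-(n-m)[0],(n-m)[1]), np.hypot(*(n-m)[:2]))
e,f=c(560,200,.066),p3(im,190,68,.066); print('bar',c(595,187,.066),f)
E
```

```text
pin [ 0.47801829 -0.14014848  0.025     ]
wing [ 0.5122845  -0.12407193  0.065     ] [ 0.5251086  -0.15317717  0.065     ] [ 0.51869655 -0.13862455  0.065     ] 0.03180522999946578
nose [ 0.50607324 -0.10856396  0.035     ]
theta 0.4150191471527125 0.39756744616575074 0.032603480954355356
bar [ 0.49786257 -0.08885467  0.066     ] [ 0.41333068 -0.0902418   0.066     ]
```

```bash
python3 -m creep '[[0,0,0.85,0.7,0.4],[0,0,0.85,0.7,0.4],[0,0,0.8,0,0.4],[0,0,0,0,0.4],[0,0,0,0,0.4]]'
python3 - <<'E'
from h import *
im=snap('wrist','w2');s=readout.observe();print(im['position'],s['position'])
T=s['position'];M=R.from_rotvec(s['ee_rot']).as_matrix()
print('tcp proj',proj(im,T),[proj(im,T+M@[0,y,0]) for y in(-.0184,.0184)])
cv2.imwrite('pics/w2c.png',cv2.resize(im['pixels'][120:320,160:400],None,fx=3,fy=3))
E
```

```text
clock: 4.9
position: [0.5202, -0.1428, 0.1122]
ee_rot: [1.727, 2.623, 0.002]
force: [0.2, -0.3, 0.4]
width: 0.399
gripper_force: 0.0
[ 0.49093641 -0.07852218  0.27007104] [ 0.52041109 -0.14302828  0.11235815]
tcp proj (np.float64(281.20706276870453), np.float64(266.3726835901835)) [(np.float64(240.45764933850248), np.float64(266.35359300717073)), (np.float64(321.95873763408827), np.float64(266.39177523264993))]
```

View pics/w2c.png

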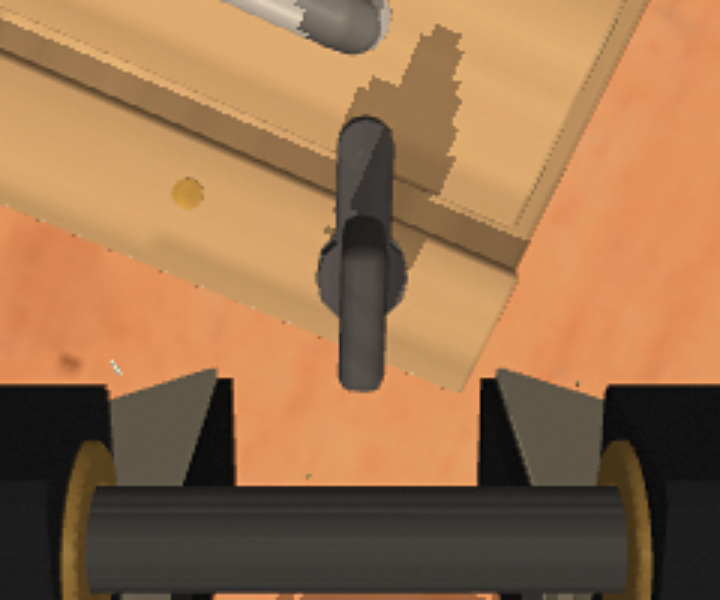

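```bash
python3 - <<'E'
from h import *
im=load('w2');s=readout.observe(); c=lambda u,v,z:p3(im,160+u/3,120+v/3,z)
a,b=c(364,240,.065),c(361,389,.065);m=(a+b)/2;n=c(365,117,.035)
print('pin',c(188,193,.025),'axis',m,np.linalg.norm(a-b),'nose',n,np.hypot(*(n-m)[:2]),'disc',c(362,273,.031))
print('th',np.arctan2(-(a-b)[0],(a-b)[1]),np.arctan2(-(n-m)[0],(n-m)[1]),'bar end',c(372,25,.066))
M=R.from_rotvec(s['ee_rot']).as_matrix();print('tool d',M.T@(m-[0,0,.01+.0188]-s['position'])/.04, 'y az',np.degrees(np.arctan2(M[1,1],M[0,1])))
E
```

```text
pin [ 0.47789149 -0.14013943  0.025     ] axis [ 0.51900008 -0.13922414  0.065     ] 0.02970950830531673 nose [ 0.50638276 -0.10809377  0.035     ] 0.033590124081651705 disc [ 0.51964594 -0.14027913  0.031     ]
th 0.3888250918755717 0.38507193732357414 bar end [ 0.49901752 -0.08877791  0.066     ]
tool d [1.03069497e-01 7.59854592e-04 1.90386591e+00] y az 23.25926804753825
```

Axis at (0.519, -0.1395), pin 41 mm away as given, and the wing length of 30 mm also checks out. I'll descend and pinch.

```bash
python3 -m creep '[[0.1,0,0.6,0.1,0.4],[0,0,0.6,0,0.4],[0,0,0.6,0,0.4],[0,0,0,0,0.4],[0,0,0,0,0],[0,0,0,0,0],[0,0,0,0,0],[0,0,0,0,0],[0,0,0,0,0]]' 15
```

```text
clock: 6.08
position: [0.5199, -0.139, 0.0396]
ee_rot: [1.735, 2.615, 0.004]
force: [5.1, 3.3, 2.0]
width: 0.093
gripper_force: 15.0
```

```bash
python3 -m creep '[[0,0,0,-1,0],[0,0,0,-1,0],[0,0,0,-1,0],[0,0,0,-1,0],[0,0,0,-1,0],[0,0,0,-1,0],[0,0,0,-1,0],[0,0,0,-1,0],[0,0,0,-1,0],[0,0,0,-1,0],[0,0,0,-1,0],[0,0,0,-1,0]]';python3 -m creep '[[0,0,0,-1,0],[0,0,0,-1,0],[0,0,0,-1,0],[0,0,0,-1,0],[0,0,0,-0.9,0],[0,0,0,0,0],[0,0,0,0,0],[0,0,0,0,0]]'; python3 - <<'E'
from h import *
M=R.from_rotvec(readout.observe()['ee_rot']).as_matrix();print('y az',np.degrees(np.arctan2(M[1,1],M[0,1])))
E
```

```text
clock: 7.58
position: [0.5191, -0.1398, 0.0396]
ee_rot: [0.52, 3.096, -0.0]
force: [2.1, 0.4, 3.4]
width: 0.097
gripper_force: 15.0
clock: 8.57
position: [0.519, -0.1403, 0.0396]
ee_rot: [-0.008, 3.139, -0.001]
force: [1.8, -2.0, 6.7]
width: 0.099
gripper_force: 15.0
y az 90.29721786853685
```

```bash
python3 -m creep '[[0,0,0,0,0.4],[0,0,0,0,0.4],[0,0,0,0,0.4],[0,0,-1,0,0.4],[0,0,-1,0,0.4],[0,0,-0.3,0,0.4],[0.8,0.6,0,0,0.4],[0.78,0.6,0,0,0.4],[0,0,0,0,0.4],[0,0,0,0,0.4]]'
python3 - <<'E'
from h import *
im=snap('wrist','w3')
cv2.imwrite('pics/w3x.png',cv2.resize(im['pixels'],(784,588)))
E
```

```text
clock: 9.82
position: [0.4545, -0.0922, 0.1306]
ee_rot: [-0.012, 3.141, -0.0]
force: [0.5, -1.2, 0.0]
width: 0.399
gripper_force: 0.0
```

View pics/w3x.png

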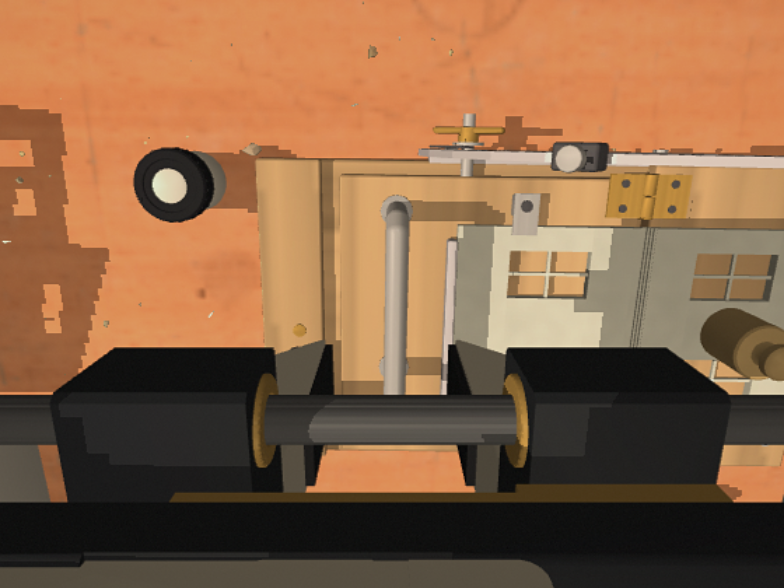

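Wrist view: the bar is vertical in the picture at u≈397, between the fingers (edges 315 and 450). The hinge joint line is at u≈648, and the index tab is at (580,157). Next I'll get the numbers for the bar, the hinge and the button angle.

```bash
python3 - <<'E'
from h import *
im=load('w3');c=lambda u,v,z:p3(im,u/1.4,v/1.4,z).round(4)
print('bar',c(397,215,.066),c(396,380,.066),'hinge',c(650,200,.03),c(645,300,.033),'pin',c(300,329,.025),'railcorner',c(259,159,.024),'bed x edge',c(330,160,.024))
for u,v in ((300,400),(258,230)): print(c(u,230,.024))
S=snap('side','side1');K=S['camera_matrix'];z=S['z_map'];v,u=np.mgrid[0:420,0:560]
d=np.stack([(u-K[0,2])/K[0,0]*z,-(v-K[1,2])/K[1,1]*z,-z],-1)
P=d@rot(S).T+S['position']; g=S['pixels'].max(-1)<95
Q=P[g&(P[...,2]>.03)&(P[...,2]<.075)&(np.hypot(P[...,0]-.52,P[...,1]+.145)<.05)]
print(len(Q),Q.min(0),Q.max(0)); q=Q[:,:2]-Q[:,:2].mean(0); w,V=np.linalg.eigh(q.T@q); print('dir',V[:,1],np.degrees(np.arctan2(V[1,1],V[0,1])))
E
```

```text
bar [ 0.4112 -0.0898  0.066 ] [ 0.4864 -0.0894  0.066 ] hinge [0.4076 0.033  0.03  ] [0.4572 0.0359 0.033 ] pin [ 0.4767 -0.1396  0.025 ] railcorner [ 0.3899 -0.1564  0.024 ] bed x edge [ 0.3901 -0.122   0.024 ]
[ 0.4244 -0.1378  0.024 ]
[ 0.4246 -0.1589  0.024 ]
171 [ 0.48725244 -0.15300863  0.0303202 ] [ 0.5346672  -0.13778452  0.0655746 ]
dir [-0.99884469  0.04805503] 177.2455888715466
```

```bash
python3 -m creep '[[0,0.06,0.7,0,0.4],[0,0,0.7,0,0.4],[0,0,0.6,0,0.4],[0,0,0,0,0.4],[0,0,0,0,0],[0,0,0,0,0],[0,0,0,0,0],[0,0,0,0,0],[0,0,0,0,0]]' 20
python3 - <<'E'
import numpy as np
r=np.hypot(.122,.038);a0=np.arctan2(.038,.122)
for t in np.arange(0,1.05,.1): print(round(t,2),round(.0326-r*np.cos(a0+t),4),round(.028+r*np.sin(a0+t),4))
E
```

```text
clock: 11.05
position: [0.4547, -0.0898, 0.0513]
ee_rot: [-0.011, 3.14, -0.0]
force: [-0.4, -0.5, 6.1]
width: 0.097
gripper_force: 20.0
0.0 -0.0894 0.066
0.1 -0.085 0.078
0.2 -0.0794 0.0895
0.3 -0.0727 0.1004
0.4 -0.065 0.1105
0.5 -0.0562 0.1198
0.6 -0.0466 0.1282
0.7 -0.0362 0.1357
0.8 -0.0251 0.142
0.9 -0.0135 0.1472
1.0 -0.0013 0.1512
```

```bash
python3 -m creep '[[0.05,0,-0.15,0,0],[0,0.05,-0.15,0,0]]' >/dev/null 2>&1; python3 -c "
from cell import readout;s=readout.observe();print(s['clock'],s['position'],s['force'],s['width'])"
```

```text
11.3 [ 0.4544784  -0.08565262  0.06323079] [ 7.48184632  8.69975139 -8.42487279] 0.10158237769816532
```

I typed 0.05 into the x column of one row by mistake (2 mm). I'll undo that and carry on along the arc.

```bash
python3 -m creep '[[-0.05,0.06,0,0,0],[0,0.07,-0.145,0,0],[0,0.07,-0.145,0,0],[0,0.085,-0.135,0,0],[0,0.085,-0.135,0,0],[0,0.095,-0.125,0,0],[0,0.095,-0.125,0,0],[0,0,0,0,0],[0,0,0,0,0]]'; python3 - <<'E'
from h import *
s=readout.observe();p=s['position'];a=np.arctan2(p[2]+.0147-.028,.0326-p[1])-np.arctan2(38,122);print('leaf est',a,np.hypot(p[2]+.0147-.028,.0326-p[1]))
a=snap('side','side2')['pixels'][185:275,195:305];b=snap('scene','scene2')['pixels'][195:285,325:425]
a=cv2.resize(a,None,fx=3.6,fy=6,interpolation=cv2.INTER_CUBIC)
b=cv2.resize(b,None,fx=4,fy=6,interpolation=cv2.INTER_CUBIC)
cv2.imwrite('pics/c2.png',np.hstack([a,b]));print(a.shape,b.shape)
E
```

```text
clock: 12.42
position: [0.4547, -0.0665, 0.0959]
ee_rot: [-0.01, 3.14, -0.002]
force: [2.8, -7.3, 1.2]
width: 0.099
gripper_force: 20.0
leaf est 0.3930405073843171 0.1290327933163835
(540, 396, 3) (540, 400, 3)
```

View pics/c2.png

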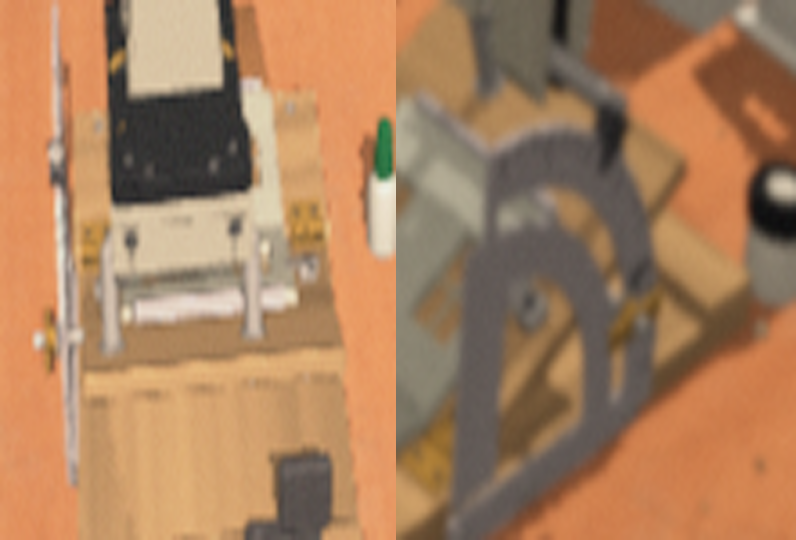

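The side crop shows the button nose along -x. In the scene crop the pointer is a dark spot near (642,275), and the index tab is at (612,115) with its tip near (604,168). I'll project the arc for comparison.

```bash
python3 - <<'E'
from h import *
for n,f in(('scene2',lambda m:(396+4*(m[0]-325),6*(m[1]-195))),('side2',lambda m:(3.6*(m[0]-195),6*(m[1]-185)))):
    im=load(n);print(n)
    for t in(0,.3,.39,.6,.7,.8,.85,.9,.95,1.,1.05,1.1,1.2,1.57):
        print(t,*[np.round(f(proj(im,(.4726-.088,.0326-r*np.cos(t),.028+r*np.sin(t))))) for r in(.106,.112,.120)])
b=load('scene2')['pixels'][200:255,355:400]
cv2.imwrite('pics/c3.png',cv2.resize(b,None,fx=10,fy=10,interpolation=cv2.INTER_CUBIC))
E
```

```text
scene2
0 [643. 359.] [652. 352.] [663. 343.]
0.3 [645. 277.] [654. 265.] [665. 250.]
0.39 [642. 255.] [651. 242.] [663. 225.]
0.6 [632. 209.] [640. 194.] [651. 174.]
0.7 [624. 191.] [632. 175.] [643. 153.]
0.8 [615. 176.] [623. 159.] [633. 135.]
0.85 [610. 169.] [617. 151.] [627. 128.]
0.9 [605. 164.] [612. 145.] [621. 121.]
0.95 [599. 158.] [605. 140.] [614. 115.]
1.0 [592. 154.] [599. 135.] [607. 109.]
1.05 [586. 150.] [592. 131.] [600. 105.]
1.1 [579. 148.] [585. 128.] [592. 102.]
1.2 [564. 145.] [569. 125.] [576.  98.]
1.57 [502. 165.] [503. 146.] [505. 120.]
side2
0 [ 62. 433.] [ 62. 444.] [ 62. 459.]
0.3 [ 58. 356.] [ 58. 363.] [ 58. 372.]
0.39 [ 57. 331.] [ 57. 336.] [ 57. 342.]
0.6 [ 55. 268.] [ 54. 269.] [ 54. 271.]
0.7 [ 53. 238.] [ 53. 237.] [ 52. 236.]
0.8 [ 52. 208.] [ 52. 205.] [ 51. 202.]
0.85 [ 52. 193.] [ 51. 190.] [ 51. 185.]
0.9 [ 51. 179.] [ 51. 174.] [ 50. 168.]
0.95 [ 51. 164.] [ 50. 159.] [ 50. 152.]
1.0 [ 51. 150.] [ 50. 144.] [ 49. 135.]
1.05 [ 50. 136.] [ 50. 129.] [ 49. 120.]
1.1 [ 50. 123.] [ 49. 115.] [ 48. 104.]
1.2 [49. 97.] [48. 87.] [48. 75.]
1.57 [48. 20.] [47.  6.] [ 46. -12.]
```

View pics/c3.png

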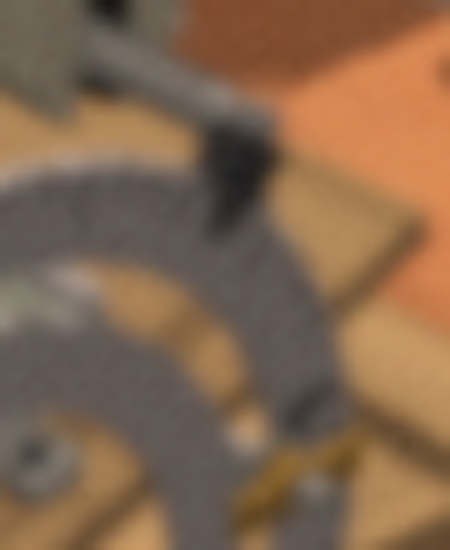

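Enlarged, the tab tip is at (222,232), scene pixel (377.2,223.2). The pointer is at about (310,405), tip near (330,390). I've used all ten views, so from here I'll measure with depth and differencing.

```bash
cat > ptr.py <<'E'
from h import *
def pts(im):
    K=im['camera_matrix'];z=im['z_map'];v,u=np.mgrid[0:420,0:560]
    return np.stack([(u-K[0,2])/K[0,0]*z,-(v-K[1,2])/K[1,1]*z,-z],-1)@rot(im).T+im['position']
def polar(P): return np.hypot(P[...,1]-.0326,P[...,2]-.028),np.arctan2(P[...,2]-.028,.0326-P[...,1])
# plane-based polar coords of pixel: intersect the ray with x=X
def ray(im,u,v,X):
    K=im['camera_matrix'];d=rot(im)@np.array([(u-K[0,2])/K[0,0],-(v-K[1,2])/K[1,1],-1.]);C=im['position'];return C+d*(X-C[0])/d[0]
E
python3 - <<'E'
from ptr import *
for n in('w3','w2','w1','scene0','scene2','side0'):
    im=load(n);P=pts(im);r,t=polar(P)
    m=(abs(P[...,0]-.385)<.02)&(r>.1135)&(r<.14)&(t>.5)&(t<1.3)&(im['z_map']>0)&(im['pixels'].max(-1)<110 if n!='w3' else True)
    if m.sum()>2: print(n,m.sum(),'t',np.percentile(t[m],[5,25,50,75,95]).round(3),'r',np.percentile(r[m],[5,95]).round(3),'x',P[m][:,0].mean().round(3))
im=load('scene2'); p=ray(im,377.2,223.2,.4726-.089);print('tip',polar(p)); p=ray(im,388,239,.4726-.089);print('ptr',polar(p))
# rim check: quadrant face pixels, max radius per angle
for n in('scene0','w3'):
    im=load(n);P=pts(im);r,t=polar(P);f=(abs(P[...,0]-.386)<.006)&(r>.06)&(r<.135)
    print(n,[(a,np.percentile(r[f&(abs(t-a)<.05)],97).round(4)) for a in(.3,.5,.7,1.1,1.3,1.5) if (f&(abs(t-a)<.05)).sum()>3])
E
```

```text
w3 848 t [0.9   0.94  0.969 0.994 1.009] r [0.114 0.128] x 0.386
scene0 45 t [0.911 0.955 0.981 1.002 1.015] r [0.114 0.124] x 0.384
scene2 46 t [0.912 0.955 0.987 1.    1.013] r [0.114 0.123] x 0.384
side0 8 t [0.873 0.88  0.884 0.89  0.9  ] r [0.116 0.124] x 0.389
tip (np.float64(0.10463186072833539), np.float64(0.8990468173333624))
ptr (np.float64(0.10769779386793385), np.float64(0.34281751355910095))
scene0 [(0.3, np.float64(0.1113)), (0.5, np.float64(0.1102)), (0.7, np.float64(0.11)), (1.1, np.float64(0.111)), (1.3, np.float64(0.1114)), (1.5, np.float64(0.1115))]
w3 [(0.3, np.float64(0.1128)), (0.5, np.float64(0.113)), (0.7, np.float64(0.1132)), (1.1, np.float64(0.1136)), (1.3, np.float64(0.1133)), (1.5, np.float64(0.0841))]
```

Index ≈ 0.955 rad (wrist depth centre 0.955, scene depth 0.963, scene tip corrected by the pointer offset 0.95). Lift to about 0.85 and compare.

```bash
python3 -m creep '[[0,0.11,-0.115,0,0],[0,0.11,-0.115,0,0],[0,0.12,-0.105,0,0],[0,0.12,-0.105,0,0],[0,0.13,-0.095,0,0],[0,0.13,-0.095,0,0],[0,0.14,-0.08,0,0],[0,0.14,-0.08,0,0],[0,0.145,-0.065,0,0],[0,0,0,0,0],[0,0,0,0,0],[0,0,0,0,0]]'; cat > chk.py <<'E'
from ptr import *
import sys
s=readout.observe();p=s['position'];print('leaf est',np.arctan2(p[2]+.0147-.028,.0326-p[1])-np.arctan2(38,122),np.hypot(p[2]+.0147-.028,.0326-p[1]))
new=snap('scene',sys.argv[1]);old=load('scene0')
a=new['pixels'].mean(-1)-old['pixels'].mean(-1)
v,u=np.mgrid[200:270,350:400]
R_=np.array([[polar(ray(new,x,y,.4726-.088)) for x in range(350,400)] for y in range(200,270)])
r,t=R_[...,0],R_[...,1]; 
for tag,im in(('now',a),('at .39',load('scene2')['pixels'].mean(-1)-old['pixels'].mean(-1))):
    d=im[200:270,350:400]; m=(r>.092)&(r<.106)&(t>.15)&(t<1.3)&(d<-18)
    w=-d[m];
    if m.sum(): print(tag,m.sum(),'t',np.sum(w*t[m])/w.sum(),'spread',np.percentile(t[m],[5,50,95]).round(3))
# leaf tilt by depth: handle-side leaf surface seen by the side camera
S=snap('side','s'+sys.argv[1]);P=pts(S);x=P[...,0]
m=(abs(x-.47)<.075)&(P[...,1]<.02)&(P[...,1]>-.12)&(P[...,2]>.02)&(P[...,2]<.13)
r,t=polar(P);print('side depth leaf angle',[(k,np.percentile(t[m&(abs(x-k)<.012)&(r>.125)&(r<.148)],[10,50,90]).round(3)) for k in(.41,.50,.53) if (m&(abs(x-k)<.012)&(r>.125)&(r<.148)).any()])
E
python3 chk.py s85
```

```text
clock: 14.02
position: [0.4551, -0.0208, 0.1308]
ee_rot: [-0.009, 3.138, -0.002]
force: [2.8, -7.8, 10.0]
width: 0.103
gripper_force: 20.0
leaf est 0.8423598549631117 0.12906575427841455
now 5 t 0.8094247182676747 spread [0.787 0.811 0.826]
at .39 4 t 0.3564071602604796 spread [0.345 0.356 0.367]
side depth leaf angle [(0.41, array([0.747, 0.76 , 0.917])), (0.5, array([-0.052,  0.757,  0.9  ])), (0.53, array([0.744, 0.752, 0.759]))]
```

```bash
python3 - <<'E'
from ptr import *
for n in('scene0','scene2','s85'):
    im=load(n);g=im['pixels'].mean(-1)
    A=[]
    for y in range(200,240):
        for x in range(360,395):
            for X in(.3836,):
                r,t=polar(ray(im,x,y,X)); A.append((r,t,g[y,x]))
    A=np.array(A)
    print(n,end=' ')
    for lo,hi in((.100,.104),(.104,.108),(.108,.112),(.112,.116),(.116,.121)):
        m=(A[:,0]>lo)&(A[:,0]<hi)&(A[:,1]>.7)&(A[:,1]<1.15); B=A[m]; k=B[:,2]<62; print((lo,k.sum(),B[k,1].mean().round(3),B[k,1].min().round(3),B[k,1].max().round(3)) if k.any() else (lo,B[:,2].min().round()),end=' ')
    print()
E
```

```text
scene0 (0.1, np.int64(1), np.float64(0.933), np.float64(0.933), np.float64(0.933)) (0.104, np.int64(6), np.float64(0.928), np.float64(0.896), np.float64(0.962)) (0.108, np.int64(10), np.float64(0.944), np.float64(0.886), np.float64(1.001)) (0.112, np.int64(14), np.float64(0.966), np.float64(0.89), np.float64(1.049)) (0.116, np.int64(18), np.float64(0.974), np.float64(0.894), np.float64(1.048)) 
scene2 (0.1, np.float64(67.0)) (0.104, np.int64(5), np.float64(0.933), np.float64(0.896), np.float64(0.962)) (0.108, np.int64(9), np.float64(0.95), np.float64(0.9), np.float64(1.001)) (0.112, np.int64(13), np.float64(0.96), np.float64(0.89), np.float64(1.025)) (0.116, np.int64(19), np.float64(0.978), np.float64(0.894), np.float64(1.059)) 
s85 (0.1, np.int64(2), np.float64(0.826), np.float64(0.817), np.float64(0.834)) (0.104, np.int64(6), np.float64(0.915), np.float64(0.824), np.float64(0.962)) (0.108, np.int64(10), np.float64(0.944), np.float64(0.886), np.float64(1.001)) (0.112, np.int64(13), np.float64(0.973), np.float64(0.904), np.float64(1.06)) (0.116, np.int64(19), np.float64(0.978), np.float64(0.894), np.float64(1.059))
```

Index ≈ 0.955 by every route, and the leaf is now at 0.842. Raise it by 0.11 rad.

```bash
python3 -m creep '[[0,0.08,-0.04,0,0],[0,0.08,-0.03,0,0],[0,0.085,-0.03,0,0],[0,0.085,-0.03,0,0],[0,0,0,0,0],[0,0,0,0,0],[0,0,0,0,0],[0,0,0,0,0]]'; python3 chk.py s95
```

```text
clock: 15.12
position: [0.4552, -0.0069, 0.1358]
ee_rot: [-0.01, 3.138, -0.001]
force: [4.6, -4.9, 5.9]
width: 0.101
gripper_force: 20.0
leaf est 0.9565765956664596 0.12872368199044693
now 6 t 0.9309102172634007 spread [0.912 0.933 0.952]
at .39 4 t 0.3564071602604796 spread [0.345 0.356 0.367]
side depth leaf angle [(0.41, array([-0.056,  0.866,  0.876])), (0.5, array([-0.052,  0.864,  0.87 ])), (0.53, array([0.856, 0.864, 0.87 ]))]
```

The pointer (0.931) and the tab tip (0.929 to 0.933) coincide in the same camera view, and the leaf is still and held. Handing in.

```bash
python3 -c "
from cell import sign_off;print(sign_off())"
```

```text
the job is handed in; nothing more can be done
None
```

I turned the button's nose to the brass pin (within about 3° by the side camera), then lifted the leaf to about 0.956 rad, where pointer and index tab agree to about 0.002 rad in the scene camera; the leaf is still gripped there, and the job is handed in at about 15 s with no verdict shown.

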